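# Lock the spare peg into the drying rack and slide the drip tray under its spout

## Task

Get the glassware drying rack ready: take the spare peg out of its metal stand, pass its T-shaped foot through the empty slot in the sloping board until the collar sits on the board, and give it a quarter turn so that it is locked with its bar square across the slot. Then slide the steel drip tray along the table, without lifting it, until its middle is under the rack's spout. Leave the glassware and porcelain standing where they are.

Things in the scene. Friction and masses are not known exactly. Their poses are not given: they have to be found in the camera images.
- peg_grip (a point): Spare peg, grey plastic, 115 mm long, upright in the stand at first. Point on its axis, on the flat blade, 80 mm above the foot end, 35 mm below the top. z: from foot to top; x: along the T-bar. Blade 24 mm (x) by 14 mm (y), 85 mm long, gripped across its 14 mm; below it a collar 40 mm across, 8 mm thick. A half turn about z makes no difference. 60 to 130 g.
- peg_foot (a point): Centre of the same peg's T-bar, 75 mm below peg_grip along the peg (5 mm above the foot end); same axes. T-bar 44 mm (x) by 12 mm (y) by 10 mm thick. Above it a round neck, 12 mm across, widening to a 21 mm boss under the collar; the collar's underside is 22 mm above the foot end.
- stand: Peg stand: aluminium block, fixed, 70 mm (x) by 90 mm (y) by 40 mm high, origin at the centre of its underside. The peg's collar rests on its top and the T-bar hangs in its 53 mm (y) by 27 mm (x) hole, bar along y. The peg lifts straight out.
- board: White sloping board of the rack, fixed, 320 mm wide, 10 mm thick, rising away from the robot at 32 degrees. Origin: centre of the empty slot on the upper face, 115 mm above the table. x up the slope, y across, z out of the face. The slot goes through, along y: 49 mm (y) by 17 mm (x), with a 27 mm square opening in its middle for the boss; free space below.
- rack: The rack that carries the board, fixed; origin on the table straight below the slot, x level away from the robot, y across the board. A seated peg stands along the board's z, collar on the face, T-bar centre 17 mm below the face, peg_grip 58 mm above; the bar clears the underside by 2 mm and turns freely either way. Locked: bar along the board's x.
- board_pegs (a point): Middle of the group of four fixed pegs on the board, 7.5 mm up the slope from the slot's centre; board axes. They are like the spare peg, have no slots to fill, stand at 52.5 mm up and down the slope and 115 mm to either side of this point, 93 mm high; a glass beaker, 58 mm across, hangs fixed on the upper one at -y, its top 100 mm above the face.
- spout (a point): Outlet end of the white spout, 36 mm wide, that juts from the middle of the board's lower edge: 170 mm towards the robot from below the slot, 48 mm above the table (underside 46 mm). Axes as the rack's. The board's lower edge is about 90 mm behind this point and 60 mm above the table.
- tray_mid (a point): Middle of the loose steel drip tray, open on top, 90 mm (x) by 120 mm (y) by 25 mm high, 3 mm walls; point half-way up, 12.5 mm above the table. It lies roughly in line with the spout, 190 to 240 mm to one side of it, its y roughly along the board's; the peg stand is on the other side. 180 to 340 g; slides on the table.
- flask: Bystander: conical glass flask, 84 mm across, 150 mm high, beside the rack; origin at the centre of its underside. Leave standing.
- jar: Bystander: amber bottle, 68 mm across, 150 mm high, beside the rack; origin at the centre of its underside. Leave standing.
- beaker: Bystander: small glass beaker, 60 mm across, 70 mm high, beside the rack's lower edge; origin at the centre of its underside. Leave standing.
- dish: Bystander: white porcelain dish, 84 mm across, 25 mm high, beside the rack's lower edge; origin at the centre of its underside.
Not all that is in view belongs to the job. What is shaped like the part that bears tray_mid but orange is not meant.

How it is judged:
By the outcome, as a careful person would: the job done as asked, in the order asked, and still so for the second after the job is handed in, with the robot touching nothing.
It also fails if it takes over 70 s, if anything falls off the work surface, if the arm or the gripper's body presses on something with over 40 N, if the wrist force passes 120 N, or if a joint passes its speed limit or range.

## Robot

A 6-joint arm with a two-finger parallel gripper is mounted at the origin on the work surface. World frame = base frame: x ahead of the robot, y to its left, z up, the work surface at z = 0. Lengths are in mm, angles in degrees, forces in N, time in s.
With the tool pointing down it reaches from about 300 to 850 mm from the base axis. Payload 4.2 kg.
Tool frame: the origin (TCP) lies at the very end of the fingers, on their centre line; the grasp point (between the pads) lies 19 mm behind it; z points along the fingers, y is the line along which they close (so a half turn about z gives the same grasp; the last joint's range is limited). The gripper opens to 91 mm and grips with 3 to 60 N. Pads are 32 mm wide; open, the fingers measure 118 mm over their backs; the gripper's body (76 mm by 178 mm) begins 60 mm behind the grasp point.
Start: joints at [-76.604, 18.312, 89.639, -0, 72.044, -1.146], TCP at [144.376, -556.596, 213.976] pointing down, gripper open.
Joint ranges: [-177.97, 177.97], [-48.28, 115.42], [12.27, 149.76], [-77.06, 257.06], [2.81, 150.46], [-146.56, 146.56]. Speed limits (degrees/s): [147.25, 147.25, 180, 180, 180, 180].

## Interface

Orientations are given as [roll, pitch, yaw] about the fixed x, y, z axes, in that order (R = Rz(yaw) Ry(pitch) Rx(roll)).
In Python, from workcell import * gives the robot as it stands.
- The arm moves only by the tool move_arm, never from a script. Its argument "motion" is a list of rows, each a list of 3 entries, a list of its own where there are three numbers: the finger opening in mm, from 0 to 91.2, then the shift along the world's x, y, z in units of 25 mm (1.0 is 25 mm), then the turn, a rotation vector about the world's x, y, z in units of 4 degrees (1.0 is 4 degrees). In form: [[grip, [x, y, z], [ax, ay, az]], ...]. A call has 1 to 20 rows; each row shifts and turns the commanded pose from where the row before left it; what a row does not reach is not made up. A row lasts 1/12 s, in which the tool goes at most 41.7 mm and 7.16 degrees, less where a joint would pass 70% of its speed; a pose out of reach is approached as far as the arm can. A call with a number of a shift or a turn outside -1 to 1 is refused whole. A call with a gripper value outside its range is refused whole. The fingers move at their own pace and stop on an object; "grip_force" is the grip in N (left out, the last holds). Time passes only in rows, so rows that do not move let the fingers close. It gives the time, the measured TCP pose, the force, the opening and the grip force at its end, in the units of the state.
- state(): the state, without advancing time (a new reading comes with each control period).
- grab_frame(name): name is "side" or "top"; returns the picture (384x512x3 uint8, blue, green, red); there is no depth.
- camera_info(name): a dict with "fx", "fy", "cx", "cy" (pixels), "rvec" (rotation vector, rad) and "tvec" (3), from world to camera coordinates, as OpenCV has them. Camera axes: x right, y down, z forward; pixel columns grow to the right and rows downward; lengths in mm; the calibration is good to about 2 mm. A picture is of the moment at which its call begins. camera_info takes no time and is no camera call.
- job_done(): hands the job in; it is judged then, once.
The state is a dict: "time_s": time; "qpos": joint angles; "qvel": joint speeds; "effort": joint torques, N m; "ee_pos": TCP position; "ee_rot": TCP orientation; "force": force on the tool from outside, world axes, zero at the start; "torque": the same for the moment, N m; "gripper_width": finger opening in mm; "gripper_force": force on a finger pad.
Only numpy, scipy, OpenCV 4.12 (cv2) and the standard library are available. Lean on these libraries where they do the work, as an engineer would, in place of code of your own. Each camera call takes 0.05 s, during which the arm holds its last target. There are 200 camera calls.

## Working session

There is one attempt and no reset: what is moved stays moved. The work goes in short steps, Python scripts to look and compute and a tool call to move; the robot and the scene stay as the last step left them, time stands still between calls to the robot, and variables do not carry over. Pictures are saved under pics/ and viewed, at most 10 in all, crops included, and the job is handed in when it is done.

Besides the shell and the picture viewer there is one more tool, called as name(argument=value, ...), one argument or row to a line, values as JSON. move_arm: Moves the arm, as the interface text tells. Shifts and turns lie within -1 to 1; 1 stands for 25 mm of shift or 4 degrees of turn. Its arguments: {"type":"object","properties":{"motion":{"type":"array","items":{"type":"array"}},"grip_force":{"type":"number"}},"required":["motion"]}

```bash
mkdir -p pics; ls; python3 - <<'E'
from workcell import *
import cv2
for n in("side","top"):
    cv2.imwrite(f"pics/{n}0.png",grab_frame(n)); print(n,camera_info(n))
print(state())
E
```

```text
pics
side {'fx': 350.6825001292989, 'fy': 350.6825001292989, 'cx': 257.2123531295499, 'cy': 190.49111024231837, 'rvec': array([ 0.18495122, -2.74867922,  1.41759686]), 'tvec': array([ 553.38952651,  169.7045149 , 1000.68683812])}
top {'fx': 388.915820342045, 'fy': 388.915820342045, 'cx': 254.02721414186655, 'cy': 195.96131589164753, 'rvec': array([ 2.12354052, -2.17485166,  0.13079333]), 'tvec': array([ -39.48747438,  583.86982496, 1178.04074043])}
{'time_s': 0.1, 'qpos': array([-7.66055884e+01,  1.83503362e+01,  8.96989104e+01, -9.16450466e-04,
        7.20436669e+01, -1.14444632e+00]), 'qvel': array([ 0.13976405, -0.12342317, -0.08320984, -0.01262123,  0.10480639,
       -0.06246668]), 'effort': array([-2.85505183e-05, -4.13333666e+01, -2.32508773e+01,  7.29150348e-02,
        4.21651080e-02, -6.02307819e-05]), 'ee_pos': array([ 144.25339219, -556.15328035,  213.1841362 ]), 'ee_rot': array([-1.79907088e+02, -9.84584570e-04,  1.45391403e+01]), 'force': array([ 0.2700827 , -0.49445245,  0.2273348 ]), 'torque': array([-0.02206872,  0.01002787, -0.02019376]), 'gripper_force': 0.0, 'gripper_width': 91.17914090098812}
```

View pics/side0.png

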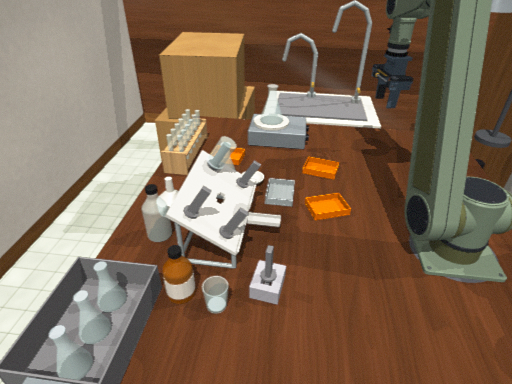

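View pics/top0.png

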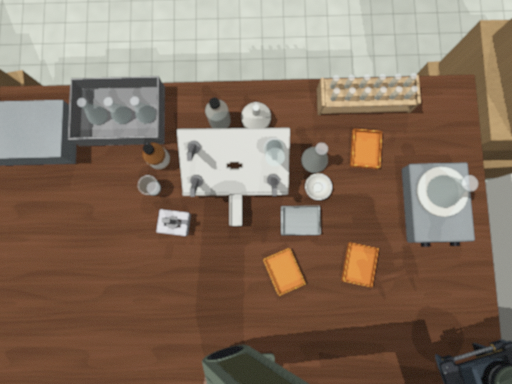

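The top view shows the white board at about (234,162) with its dark slot at (234,165), the spout end at (236,222) and the peg stand at (174,222). Tray-like candidates are the steel one at top (301,221) / side (280,192) and orange ones at top (285,271), (361,265) and (366,148). The steel one beside the spout, opposite the stand, fits the description. I'll enlarge to confirm.

```bash
python3 - <<'E'
import cv2,numpy as np
t=cv2.imread("pics/top0.png")[115:265,130:340]; s=cv2.imread("pics/side0.png")[130:320,140:340]
cv2.imwrite("pics/c_top.png",cv2.resize(t,(798,570),interpolation=cv2.INTER_CUBIC))
cv2.imwrite("pics/c_side.png",cv2.resize(s,(600,570),interpolation=cv2.INTER_CUBIC))
E
```

```text
(no output)
```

View pics/c_top.png

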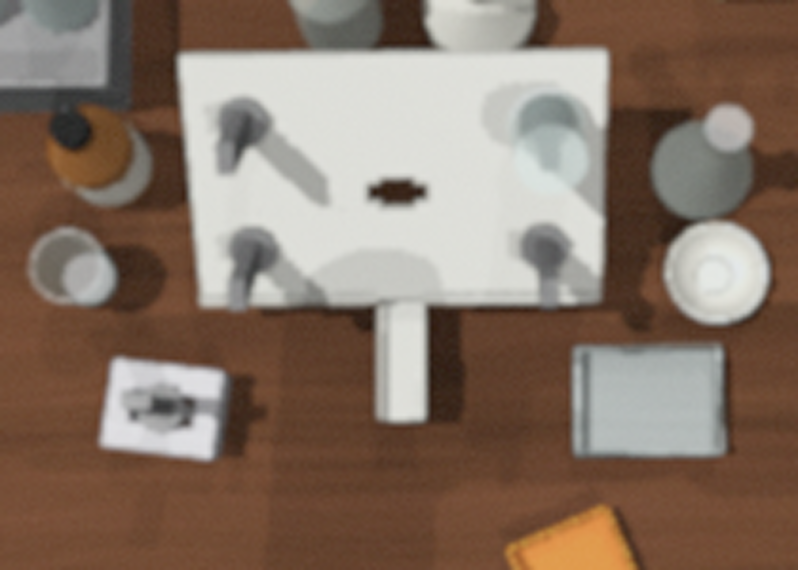

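View pics/c_side.png

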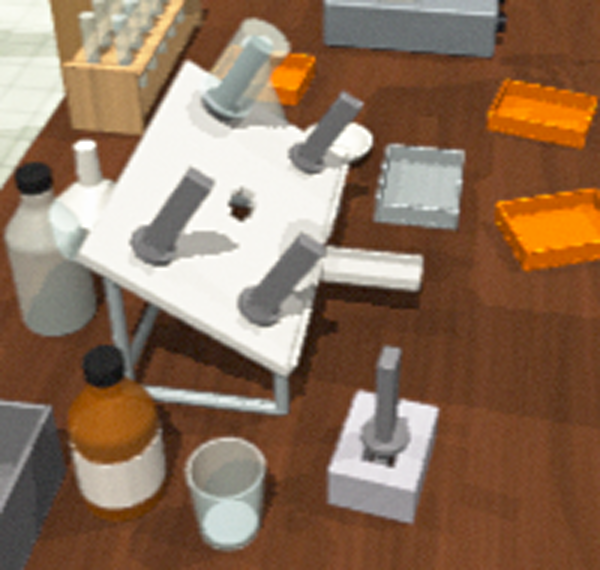

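The crops confirm it: the only steel tray is at top crop (650,400), side crop (420,185), beside the spout with the stand on the other side. The orange ones are not meant. Peg and stand are at top crop (165,408), the slot at (397,192).

```bash
cat > h.py <<'E'
import numpy as np,cv2
from workcell import camera_info
C={}
for n in("side","top"):
    c=camera_info(n);R=cv2.Rodrigues(c["rvec"])[0];K=np.array([[c["fx"],0,c["cx"]],[0,c["fy"],c["cy"]],[0,0,1]])
    C[n]=(K,R,np.array(c["tvec"]).ravel())
def ray(n,p):
    K,R,t=C[n];d=R.T@np.linalg.inv(K)@[p[0],p[1],1.];return -R.T@t,d/np.linalg.norm(d)
def onz(n,p,z):
    o,d=ray(n,p);return o+d*(z-o[2])/d[2]
def tri(ps,pt):
    o1,d1=ray("side",ps);o2,d2=ray("top",pt)
    s=np.linalg.lstsq(np.c_[d1,-d2],o2-o1,rcond=None)[0]
    a,b=o1+s[0]*d1,o2+s[1]*d2;return (a+b)/2,np.linalg.norm(a-b)
def proj(n,X):
    K,R,t=C[n];q=K@(R@np.asarray(X,float)+t);return q[:2]/q[2]
def up(img,x0,y0,x1,y1,k=8):
    return cv2.resize(img[y0:y1,x0:x1],None,fx=k,fy=k,interpolation=cv2.INTER_CUBIC)
def full(p,x0,y0,k=8): return (np.asarray(p,float)+.5)/k-.5+np.array([x0,y0])
def big(m): 
    cs,_=cv2.findContours(m.astype(np.uint8),cv2.RETR_EXTERNAL,cv2.CHAIN_APPROX_NONE);return max(cs,key=cv2.contourArea)
E
python3 - <<'E'
from h import *
np.set_printoptions(precision=1,suppress=True)
t=cv2.imread("pics/top0.png");s=cv2.imread("pics/side0.png")
print("cams",ray("top",(0,0))[0],ray("side",(0,0))[0])
# stand top view
u=up(t,150,200,200,245).astype(int); m=(u.min(2)>150)
c=big(m); h=cv2.convexHull(c); r=cv2.minAreaRect(h); b=full(cv2.boxPoints(r),150,200)
print("stand px",b); P=np.array([onz("top",p,40) for p in b]); print(P,np.linalg.norm(np.diff(P,axis=0),axis=1),P.mean(0))
# tray
u=up(t,272,198,330,242).astype(int); m=((u[...,0]-u[...,2])>-8)&(u.max(2)>60)
r=cv2.minAreaRect(big(m)); b=full(cv2.boxPoints(r),272,198); print("tray px",b)
P=np.array([onz("top",p,25) for p in b]); print(P,np.linalg.norm(np.diff(P,axis=0),axis=1),P.mean(0))
# slot
for n,I,B in(("top",t,(222,158,246,172)),("side",s,(214,190,228,206))):
    u=up(I,*B).max(2); c=big(u<130); M=cv2.moments(c); p=full((M['m10']/M['m00'],M['m01']/M['m00']),*B[:2])
    r=cv2.minAreaRect(c); pr=full(r[0],*B[:2]); print("slot",n,p,pr,np.array(r[1])/8,r[2],onz(n,p,115),onz(n,pr,115))
# board corners
for n,I,B in(("top",t,(170,120,300,205)),("side",s,(150,130,290,260))):
    u=up(I,*B); m=u.min(2)>135
    m=cv2.morphologyEx(m.astype(np.uint8),cv2.MORPH_OPEN,np.ones((90,90)))
    c=cv2.convexHull(big(m)); a=cv2.approxPolyDP(c,30,True)[:,0]; print(n,full(a,*B[:2]))
# spout end top
u=up(t,222,196,250,230); m=u.min(2)>140; c=big(m); x,y,w,hh=cv2.boundingRect(c); 
a=cv2.approxPolyDP(cv2.convexHull(c),12,True)[:,0]; print("spout",full(a,222,196))
E
```

```text
cams [ 423.9  -62.9 1243.6] [470.4 781.5 710.2]
stand px [[155.7 231.9]
 [158.7 208.4]
 [188.7 212.2]
 [185.7 235.7]]
[[477.8 253.   40. ]
 [550.8 244.5  40. ]
 [536.7 151.   40. ]
 [464.  160.2  40. ]] [73.5 94.6 73.3] [507.3 202.2  40. ]
tray px [[280.3 205.8]
 [320.4 205.8]
 [320.4 234.7]
 [280.3 234.7]]
[[ 551.2 -135.3   25. ]
 [ 548.1 -261.3   25. ]
 [ 457.8 -257.2   25. ]
 [ 460.7 -132.4   25. ]] [126.1  90.4 124.9] [ 504.5 -196.6   25. ]
slot top [234.  165.1] [234.  165.1] [ 6.4 14.9] 88.63607025146484 [666.2   3.1 115. ] [666.3   3.1 115. ]
slot side [219.6 198.8] [219.4 198.7] [8.  7.1] 45.0 [665.8   7.9 115. ] [666.4   7.5 115. ]
top [[289.4 128.6]
 [287.9 177.1]
 [269.1 194.6]
 [229.1 204.4]
 [180.7 177.1]
 [177.7 128.8]
 [266.7 119.6]]
side [[196.2 159.1]
 [231.8 166.1]
 [252.2 187.8]
 [249.4 207.9]
 [219.3 240.3]
 [208.2 240.3]
 [149.6 214.4]
 [149.6 198.3]]
spout [[241.4 195.6]
 [241.4 223.9]
 [232.3 225.3]
 [228.9 222.8]
 [229.1 195.6]]
```

```bash
python3 - <<'E'
from h import *
np.set_printoptions(precision=1,suppress=True)
t=cv2.imread("pics/top0.png");s=cv2.imread("pics/side0.png")
g=t.min(2).astype(float)
def cross(v,th):   # first subpixel crossing
    i=np.where((v[:-1]<th)!=(v[1:]<th))[0]; i=i[0]; return i+(th-v[i])/(v[i+1]-v[i])
def line(p):
    p=np.array(p,np.float32);vx,vy,x,y=cv2.fitLine(p,cv2.DIST_HUBER,0,.01,.01).ravel();return np.array([x,y]),np.array([vx,vy])
L={}
L['left']=line([(170+cross(g[r,170:190],130),r) for r in range(133,190)])
L['right']=line([(300-cross(g[r,300:279:-1],130),r) for r in range(133,192) ])
L['up']=line([(c,122+cross(g[122:136,c],150)) for c in list(range(182,205))+list(range(228,236))+list(range(278,287))])
S=np.array([666.2,4,115])
yaw=0
for it in range(4):
    xr=np.array([np.cos(yaw),np.sin(yaw),0]);yr=np.array([-np.sin(yaw),np.cos(yaw),0]);a=np.radians(32)
    n=-np.sin(a)*xr+np.cos(a)*np.array([0,0,1])
    xb=np.cos(a)*xr+np.sin(a)*np.array([0,0,1])
    W={}
    for k,(p,d) in L.items():
        q=[]
        for e in(-25,25):
            o,r=ray("top",p+d*e); q.append(o+r*((S-o)@n)/(r@n))
        W[k]=[np.array([(x-S)@xb,(x-S)@yr]) for x in q]
        dd=W[k][1]-W[k][0]
        W[k+'a']=np.degrees(np.arctan2(dd[1],dd[0]))
    print(yaw*57.3,{k:np.array(v) for k,v in W.items()})
    yaw+=np.radians(np.mean([(W[k]+90)%180-90 for k in('lefta','righta')]+[(W['upa']%180)-90]))
# spout
sp=[]
for r in range(200,219):
    v=g[r,222:250]; sp.append((r,222+cross(v,140),250-cross(v[::-1],140)))
print(sp[::5]); print("spout end", [onz("top",(236,196+cross(g[214:232,c][::1],140)+18),52) for c in (233,236,239)])
# peg top expected px
for nm in("top","side"):
    print(nm,proj(nm,[507.3,202.2,133]),proj(nm,[507.3,202.2,48]),proj(nm,[507.3,202.2,40]))
cv2.imwrite("pics/peg.png",np.hstack([cv2.resize(t[205:241,150:195],(500,400),interpolation=cv2.INTER_CUBIC),cv2.resize(s[240:305,245:290],(277,400),interpolation=cv2.INTER_CUBIC)]))
E
```

```text
0.0 {'left': array([[ 92.3, 159.2],
       [-62.5, 161.5]]), 'lefta': array(179.1), 'right': array([[ -70.1, -160.6],
       [  85.3, -163.9]]), 'righta': array(-1.2), 'up': array([[112.9,  93.6],
       [110.7, -48.4]]), 'upa': array(-90.9)}
-0.9737454431646637 {'left': array([[ 89.6, 160.8],
       [-65.5, 160.9]]), 'lefta': array(180.), 'right': array([[ -67.2, -161.5],
       [  88.1, -162.5]]), 'righta': array(-0.4), 'up': array([[111.3,  95.4],
       [111.5, -46.8]]), 'upa': array(-89.9)}
-1.0770527509033567 {'left': array([[ 89.3, 161. ],
       [-65.8, 160.8]]), 'lefta': array(-179.9), 'right': array([[ -66.9, -161.6],
       [  88.4, -162.4]]), 'righta': array(-0.3), 'up': array([[111.1,  95.6],
       [111.6, -46.7]]), 'upa': array(-89.8)}
-1.0879961689471842 {'left': array([[ 89.3, 161. ],
       [-65.8, 160.8]]), 'lefta': array(-179.9), 'right': array([[ -66.9, -161.6],
       [  88.4, -162.3]]), 'righta': array(-0.3), 'up': array([[111.1,  95.6],
       [111.6, -46.6]]), 'upa': array(-89.8)}
[(200, np.float64(228.87142857142857), np.float64(242.54430379746836)), (205, np.float64(228.94915254237287), np.float64(242.56410256410257)), (210, np.float64(228.921875), np.float64(242.54430379746836)), (215, np.float64(228.9206349206349), np.float64(242.55128205128204))]
spout end [array([491.2,   3.8,  52. ]), array([491.1,   3.8,  52. ]), array([491.7,   3.8,  52. ])]
top [165.1 219.9] [171.6 221.8] [172.2 222. ]
side [268.9 248.7] [267.7 273.7] [267.6 275.9]
```

View pics/peg.png

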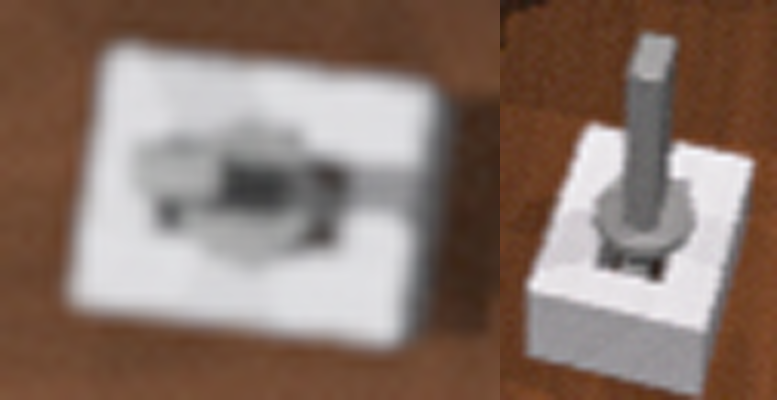

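The crop shows the blade top at about top (165.5,219.9), side (269.2,248.9), matching a peg axis at (507,202). Slot: (666,3.5), rack yaw about -1.1°. Stand yaw is about -7°. Moving to a point above the peg.

move_arm(
  motion=[
    [60,[0.4,0.84,0],[0,0,0.475]],
    [60,[0.4,0.84,0],[0,0,0.475]],
    [60,[0.4,0.84,0],[0,0,0.475]],
    [60,[0.4,0.84,0],[0,0,0.475]],
    [60,[0.4,0.84,0],[0,0,0.475]],
    [60,[0.4,0.84,0],[0,0,0.475]],
    [60,[0.4,0.84,0],[0,0,0.475]],
    [60,[0.4,0.84,0],[0,0,0.475]],
    [60,[0.4,0.84,0],[0,0,0.475]],
    [60,[0.4,0.84,0],[0,0,0.475]],
    [60,[0.4,0.84,0],[0,0,0.475]],
    [60,[0.4,0.84,0],[0,0,0.475]],
    [60,[0.4,0.84,0],[0,0,0.475]],
    [60,[0.4,0.84,0],[0,0,0.475]],
    [60,[0.4,0.84,0],[0,0,0.475]],
    [60,[0.4,0.84,0],[0,0,0.475]],
    [60,[0.4,0.84,0],[0,0,0.475]],
    [60,[0.4,0.84,0],[0,0,0.475]],
    [60,[0.4,0.84,0],[0,0,0.475]],
    [60,[0.4,0.84,0],[0,0,0.475]],
  ],
)

```text
time_s: 1.77
ee_pos: [344.4, -135.4, 213.8]
ee_rot: [-180.0, 0.0, 52.6]
force: [0.6, 0.3, -0.1]
gripper_width: 60.2
gripper_force: 0.0
```

move_arm(
  motion=[
    [60,[0.4,0.84,0],[0,0,0.475]],
    [60,[0.4,0.84,0],[0,0,0.475]],
    [60,[0.4,0.84,0],[0,0,0.475]],
    [60,[0.4,0.84,0],[0,0,0.475]],
    [60,[0.4,0.84,0],[0,0,0.475]],
    [60,[0.4,0.84,0],[0,0,0.475]],
    [60,[0.4,0.84,0],[0,0,0.475]],
    [60,[0.4,0.84,0],[0,0,0.475]],
    [60,[0.4,0.84,0],[0,0,0.475]],
    [60,[0.4,0.84,0],[0,0,0.475]],
    [60,[0.4,0.84,0],[0,0,0.475]],
    [60,[0.4,0.84,0],[0,0,0.475]],
    [60,[0.4,0.84,0],[0,0,0.475]],
    [60,[0.4,0.84,0],[0,0,0.475]],
    [60,[0.4,0.84,0],[0,0,0.475]],
    [60,[0.4,0.84,0],[0,0,0.475]],
    [60,[0,0,0],[0,0,0]],
    [60,[0,0,0],[0,0,0]],
    [60,[0,0,0],[0,0,0]],
  ],
)

```text
time_s: 3.35
ee_pos: [503.8, 198.9, 213.5]
ee_rot: [-179.9, 0.1, 82.9]
force: [-0.3, -0.0, -0.8]
gripper_width: 59.9
gripper_force: 0.0
```

move_arm(
  motion=[
    [60,[0.13,0.11,-0.6],[0,0,0]],
    [60,[0,0,-0.8],[0,0,0]],
    [60,[0,0,-0.8],[0,0,0]],
    [60,[0,0,-0.8],[0,0,0]],
    [60,[0,0,-0.8],[0,0,0]],
    [60,[0,0,-0.8],[0,0,0]],
    [60,[0,0,-0.78],[0,0,0]],
    [60,[0,0,0],[0,0,0]],
    [10,[0,0,0],[0,0,0]],
    [10,[0,0,0],[0,0,0]],
    [10,[0,0,0],[0,0,0]],
    [10,[0,0,0],[0,0,0]],
    [10,[0,0,0],[0,0,0]],
    [10,[0,0,0],[0,0,0]],
    [10,[0,0,0],[0,0,0]],
    [10,[0,0,0],[0,0,0]],
  ],
  grip_force=30,
)

```text
time_s: 4.68
ee_pos: [507.7, 202.2, 79.8]
ee_rot: [180.0, -0.0, 82.9]
force: [-0.3, 0.3, 1.6]
gripper_width: 13.8
gripper_force: 30.0
```

move_arm(
  motion=[
    [10,[0,0,0.4],[0,0,0]],
    [10,[0,0,0.8],[0,0,0]],
    [10,[0,0,1],[0,0,0]],
    [10,[0,0,1],[0,0,0]],
    [10,[0,0,1],[0,0,0]],
    [10,[0,0,1],[0,0,0]],
    [10,[0,0,1],[0,0,0]],
    [10,[0,0,1],[0,0,0.75]],
    [10,[0.25,-0.8,0],[0,0,0.75]],
    [10,[0.25,-0.8,0.05],[-0.02,-1,0]],
    [10,[0.25,-0.8,0.05],[-0.02,-1,0]],
    [10,[0.25,-0.8,0.05],[-0.02,-1,0]],
    [10,[0.25,-0.8,0.05],[-0.02,-1,0]],
    [10,[0.25,-0.8,0.05],[-0.02,-1,0]],
    [10,[0.25,-0.8,0.05],[-0.02,-1,0]],
    [10,[0.25,-0.8,0.05],[-0.02,-1,0]],
    [10,[0.25,-0.8,0.05],[-0.02,-1,0]],
    [10,[0.25,-0.7,0],[0,0,0]],
    [10,[0,0,0],[0,0,0]],
    [10,[0,0,0],[0,0,0]],
  ],
)

```text
time_s: 6.35
ee_pos: [569.8, 4.0, 269.8]
ee_rot: [148.0, 0.0, 88.8]
force: [-0.1, 0.6, -0.4]
gripper_width: 13.7
gripper_force: 30.0
```

```bash
cat > where.py <<'E'
# pose error of tool vs board
from h import *
from workcell import *
from scipy.spatial.transform import Rotation as Ro
np.set_printoptions(precision=2,suppress=True)
S=np.array([666.3,3.5,115]);B=Ro.from_euler('xyz',[0,-32,-1.1],degrees=True).as_matrix() # board axes
s=state();T=Ro.from_euler('xyz',s["ee_rot"],degrees=True).as_matrix();p=np.array(s["ee_pos"])
D=np.c_[-B[:,1],B[:,0],-B[:,2]]  # desired tool axes for insertion
if np.linalg.det(D)<0: D[:,0]*=-1
print("t",s["time_s"],"TCP in board axes",B.T@(p-S),"rotvec needed world deg",Ro.from_matrix(D@T.T).as_rotvec(degrees=True))
print("force board",B.T@np.array(s["force"]),"grip",s["gripper_width"])
foot=p+T[:,2]*(-19+75+.8) ; print("nominal foot board",B.T@(foot-S),"world",foot)
E
python3 where.py; python3 - <<'E'
from h import *
from workcell import *
cv2.imwrite("pics/t1.png",grab_frame("top"));cv2.imwrite("pics/s1.png",grab_frame("side"))
s=cv2.imread("pics/s1.png");t=cv2.imread("pics/t1.png")
a=cv2.resize(s[110:260,170:290],(400,500),interpolation=cv2.INTER_CUBIC);b=cv2.resize(t[125:245,190:286],(400,500),interpolation=cv2.INTER_CUBIC)
cv2.imwrite("pics/c1.png",np.hstack([a,b]))
E
```

```text
t 6.35 TCP in board axes [  0.22  -1.37 182.38] rotvec needed world deg [ 0.02 -0.01  0.09]
force board [-0.34  0.55 -0.31] grip 13.681170394587252
nominal foot board [  0.21  -1.43 125.58] world [599.91   3.34 221.61]
```

View pics/c1.png

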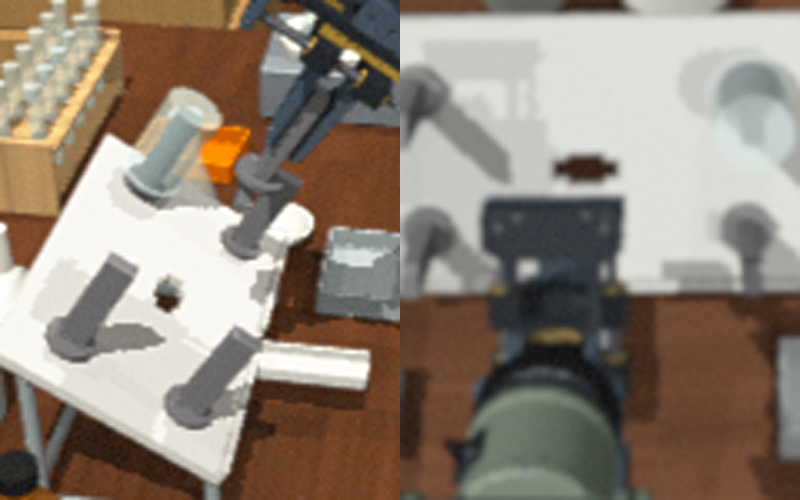

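The side view shows the peg hanging square in the gripper with its T-bar above the board, and the slot at crop (168,293) free. Lowering along the board normal to just above the face.

move_arm(
  motion=[
    [10,[0.475,0.06,-0.76],[0,0,0]],
    [10,[0.475,0,-0.76],[0,0,0]],
    [10,[0.475,0,-0.76],[0,0,0]],
    [10,[0.475,0,-0.76],[0,0,0]],
    [10,[0.475,0,-0.76],[0,0,0]],
    [10,[0,0,0],[0,0,0]],
    [10,[0,0,0],[0,0,0]],
    [10,[0,0,0],[0,0,0]],
  ],
)

```text
time_s: 7.12
ee_pos: [629.8, 6.9, 175.4]
ee_rot: [147.9, 0.0, 89.0]
force: [0.4, 1.8, -0.9]
gripper_width: 13.8
gripper_force: 30.0
```

```bash
python3 where.py; python3 - <<'E'
from h import *
from workcell import *
cv2.imwrite("pics/t2.png",grab_frame("top"));cv2.imwrite("pics/s2.png",grab_frame("side"))
s=cv2.imread("pics/s2.png")
cv2.imwrite("pics/c2.png",cv2.resize(s[150:230,185:265],(600,600),interpolation=cv2.INTER_CUBIC))
n=np.array([-.53,.010,.848]);S=np.array([666.3,3.5,115])
# predicted collar-top centre & T-bar ends & slot ends, crop px
st=state();p=np.array(st["ee_pos"]);f=p-n*56.8
for nm,X in [("foot",f),("bar+",f+[0,22,0]),("collar top c",f+n*25),("blade top",f+n*110),("slot",S),("slot+",S+[0,24.5,0]),("slot-",S-[0,24.5,0])]:
    print(nm,(proj("side",X)-[184.5,149.5])*7.5)
E
```

```text
t 7.1167 TCP in board axes [ 0.96  2.72 70.6 ] rotvec needed world deg [ 0.04  0.06 -0.08]
force board [-0.18  1.86 -0.99] grip 13.751671895819385
nominal foot board [ 1.02  2.73 13.8 ] world [659.91   6.35 127.25]
foot [278.02705364 339.95602331]
bar+ [265.56151171 374.99128869]
collar top c [310.74760313 297.06571964]
blade top [429.29023987 141.67928003]
slot [264.29213368 362.44323988]
slot+ [250.24680999 401.59044574]
slot- [277.78786273 324.82786733]
```

View pics/c2.png

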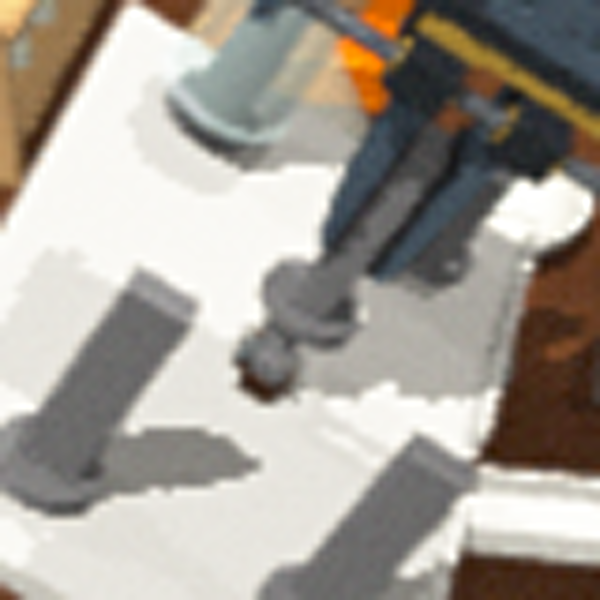

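The crop shows the T-bar end at about (268,360) just over the slot's near end at (262,400). The collar is at (310,300), as predicted. I'll correct about -2 mm in y and start the insertion gently.

move_arm(
  motion=[
    [10,[-0.03,-0.09,-0.02],[0,0,0]],
    [10,[0,0,0],[0,0,0]],
    [10,[0,0,0],[0,0,0]],
  ],
)

```text
time_s: 7.47
ee_pos: [628.6, 3.7, 174.8]
ee_rot: [147.9, 0.0, 88.9]
force: [-0.4, -0.2, -0.7]
gripper_width: 14.0
gripper_force: 30.0
```

```bash
python3 where.py
```

```text
t 7.4667 TCP in board axes [-0.27 -0.52 70.65] rotvec needed world deg [ 0.05  0.07 -0.01]
force board [-0.72 -0.19 -0.32] grip 14.04970594307387
nominal foot board [-0.2  -0.55 13.85] world [658.78   3.09 126.64]
```

move_arm(
  motion=[
    [10,[0.1,0,-0.17],[0,0,0]],
    [10,[0.1,0,-0.17],[0,0,0]],
    [10,[0,0,0],[0,0,0]],
    [10,[0,0,0],[0,0,0]],
  ],
)

```text
time_s: 7.8
ee_pos: [633.6, 3.9, 164.7]
ee_rot: [148.1, 0.0, 88.9]
force: [0.6, 0.1, -0.3]
gripper_width: 13.7
gripper_force: 30.0
```

```bash
python3 where.py
```

```text
t 7.8 TCP in board axes [-1.41 -0.26 59.46] rotvec needed world deg [ 0.05 -0.07 -0.02]
force board [ 0.34  0.09 -0.6 ] grip 13.716647007925276
nominal foot board [-1.47 -0.28  2.66] world [663.64   3.27 116.47]
```

move_arm(
  motion=[
    [10,[0.12,0,-0.14],[0,0,0]],
    [10,[0.11,0,-0.17],[0,0,0]],
    [10,[0,0,0],[0,0,0]],
    [10,[0,0,0],[0,0,0]],
  ],
)

```text
time_s: 8.13
ee_pos: [639.4, 3.9, 157.1]
ee_rot: [148.0, 0.0, 88.9]
force: [-0.9, 0.4, -1.3]
gripper_width: 13.7
gripper_force: 30.0
```

```bash
python3 where.py
```

```text
t 8.1333 TCP in board axes [-0.47 -0.11 49.94] rotvec needed world deg [ 0.04 -0.05 -0.03]
force board [-1.45  0.42 -0.6 ] grip 13.681012696884093
nominal foot board [-0.52 -0.14 -6.86] world [669.49   3.3  108.91]
```

move_arm(
  motion=[
    [10,[0.1,0,-0.15],[0,0,0]],
    [10,[0.09,0,-0.14],[0,0,0]],
    [10,[0,0,0],[0,0,0]],
    [10,[0,0,0],[0,0,0]],
  ],
)

```text
time_s: 8.47
ee_pos: [644.2, 3.9, 150.0]
ee_rot: [148.0, 0.0, 88.9]
force: [-0.5, 1.0, -1.4]
gripper_width: 14.1
gripper_force: 30.0
```

```bash
python3 where.py
```

```text
t 8.4667 TCP in board axes [-0.19 -0.02 41.42] rotvec needed world deg [ 0.05 -0.03 -0.03]
force board [-1.19  1.01 -0.92] grip 14.139533533854516
nominal foot board [ -0.22  -0.05 -15.38] world [674.26   3.3  101.84]
```

move_arm(
  motion=[
    [10,[0.03,0,-0.05],[0,0,0]],
    [10,[0,0,0],[0,0,0]],
    [10,[0,0,0],[0,0,0]],
  ],
)

```text
time_s: 8.72
ee_pos: [645.0, 3.9, 149.3]
ee_rot: [148.0, 0.0, 88.9]
force: [0.3, -0.4, -0.9]
gripper_width: 13.7
gripper_force: 30.0
```

```bash
python3 where.py
```

```text
t 8.7167 TCP in board axes [ 0.11 -0.   40.35] rotvec needed world deg [ 0.05  0.02 -0.03]
force board [-0.17 -0.38 -0.91] grip 13.67517698491812
nominal foot board [  0.13  -0.03 -16.45] world [675.12   3.3  101.12]
```

move_arm(
  motion=[
    [10,[0.02,0,-0.034],[0,0,0]],
    [10,[0,0,0],[0,0,0]],
    [10,[0,0,0],[0,0,0]],
  ],
)

```text
time_s: 8.97
ee_pos: [645.5, 3.9, 148.9]
ee_rot: [148.0, 0.0, 88.9]
force: [-4.3, -1.2, 2.1]
gripper_width: 14.3
gripper_force: 30.0
```

move_arm(
  motion=[
    [10,[0.02,0,-0.034],[0,0,0]],
    [10,[0,0,0],[0,0,0]],
    [10,[0,0,0],[0,0,0]],
  ],
)

```text
time_s: 9.22
ee_pos: [645.5, 3.9, 148.8]
ee_rot: [147.9, 0.0, 88.9]
force: [-9.6, -0.2, 11.0]
gripper_width: 13.6
gripper_force: 30.0
```

Collar seated (about 14 N along the normal). I'll ease off slightly and give it the quarter turn about the board normal.

move_arm(
  motion=[
    [10,[-0.015,0,0.024],[-0.53,0.01,0.848]],
    [10,[0,0,0],[-0.53,0.01,0.848]],
    [10,[0,0,0],[-0.53,0.01,0.848]],
    [10,[0,0,0],[-0.53,0.01,0.848]],
    [10,[0,0,0],[-0.53,0.01,0.848]],
    [10,[0,0,0],[-0.53,0.01,0.848]],
    [10,[0,0,0],[0,0,0]],
  ],
)

```text
time_s: 9.8
ee_pos: [646.1, 4.1, 149.3]
ee_rot: [150.2, 12.6, 109.7]
force: [-4.1, 0.5, 5.9]
gripper_width: 13.9
gripper_force: 30.0
```

```bash
python3 where.py; python3 -c "
from workcell import *;s=state();print(s['qpos'],s['torque'])"
```

```text
t 9.8 TCP in board axes [ 1.06  0.22 39.78] rotvec needed world deg [ 12.85  -0.1  -20.49]
force board [-0.35  0.47  7.15] grip 13.911089155104209
nominal foot board [  1.21   0.21 -17.02] world [676.35   3.52 101.21]
[ -0.48186275  15.2311661  112.99569553  -0.99720579  19.62744763
 -22.7186887 ] [0.13526261 0.42763146 0.07284542]
```

Turning freely, the contact is light. Completing the quarter turn.

move_arm(
  motion=[
    [10,[0,0,0],[-0.53,0.01,0.848]],
    [10,[0,0,0],[-0.53,0.01,0.848]],
    [10,[0,0,0],[-0.53,0.01,0.848]],
    [10,[0,0,0],[-0.53,0.01,0.848]],
    [10,[0,0,0],[-0.53,0.01,0.848]],
    [10,[0,0,0],[-0.53,0.01,0.848]],
    [10,[0,0,0],[-0.53,0.01,0.848]],
    [10,[0,0,0],[-0.53,0.01,0.848]],
    [10,[0,0,0],[-0.53,0.01,0.848]],
    [10,[0,0,0],[-0.53,0.01,0.848]],
    [10,[0,0,0],[-0.53,0.01,0.848]],
    [10,[0,0,0],[-0.53,0.01,0.848]],
    [10,[0,0,0],[-0.53,0.01,0.848]],
    [10,[0,0,0],[-0.53,0.01,0.848]],
    [10,[0,0,0],[-0.53,0.01,0.848]],
    [10,[0,0,0],[-0.53,0.01,0.848]],
    [10,[0,0,0],[-0.27,0,0.42]],
    [10,[0,0,0],[0,0,0]],
    [10,[0,0,0],[0,0,0]],
  ],
)

```text
time_s: 11.38
ee_pos: [646.2, 4.1, 149.4]
ee_rot: [-180.0, 32.2, 179.0]
force: [-4.1, 0.9, 5.8]
gripper_width: 13.7
gripper_force: 30.0
```

```bash
python3 where.py; python3 -c "
from workcell import *;s=state();print(s['qpos'],s['torque'])
import numpy as np
from scipy.spatial.transform import Rotation as R
T=R.from_euler('xyz',s['ee_rot'],degrees=True).as_matrix();B=R.from_euler('xyz',[0,-32,-1.1],degrees=True).as_matrix()
y=B.T@T[:,1];print('tool y board',y,np.degrees(np.arctan2(y[1],y[0])))"
```

```text
t 11.3833 TCP in board axes [ 1.18  0.25 39.79] rotvec needed world deg [ 47.85  -0.76 -76.28]
force board [-0.45  0.86  7.13] grip 13.687063502883985
nominal foot board [  1.38   0.25 -17.01] world [676.49   3.55 101.31]
[ -0.48518647  15.2241183  113.02373613  -0.96760787  19.55207583
 -88.61961499] [0.28573378 0.3714921  0.13667364]
tool y board [-9.02064326e-04  9.99999591e-01  6.38612931e-05] 90.05168448585341
```

Bar is at 90.05° to the slot. Release and retreat along the normal.

move_arm(
  motion=[
    [50,[0,0,0],[0,0,0]],
    [50,[0,0,0],[0,0,0]],
    [50,[0,0,0],[0,0,0]],
    [50,[0,0,0],[0,0,0]],
    [50,[-0.2,0,0.32],[0,0,0]],
    [50,[-0.4,0,0.64],[0,0,0]],
    [50,[-0.53,0.01,0.85],[0,0,0]],
    [50,[-0.53,0.01,0.85],[0,0,0]],
    [50,[-0.53,0.01,0.85],[0,0,0]],
    [50,[-0.53,0.01,0.85],[0,0,0]],
    [50,[-0.4,-0.8,0],[0,0,0]],
    [50,[-0.3,-0.9,0],[0,1,0]],
    [50,[-0.3,-0.9,0],[0,1,0]],
    [50,[-0.3,-0.9,0],[0,1,0]],
    [50,[-0.3,-0.9,0],[0,1,0]],
    [50,[-0.3,-0.9,0],[0,1,0]],
    [50,[-0.3,-0.9,0],[0,1,0]],
    [50,[-0.3,-0.9,0],[0,1,0]],
    [50,[-0.3,-0.9,0],[0,1,0]],
    [50,[0,0,0],[0,0,0]],
  ],
)

```text
time_s: 13.05
ee_pos: [508.5, -198.7, 257.1]
ee_rot: [-179.3, -0.0, 179.0]
force: [0.9, 0.0, 0.2]
gripper_width: 49.9
gripper_force: 0.0
```

```bash
python3 - <<'E'
from h import *
from workcell import *
np.set_printoptions(precision=1,suppress=True)
t=grab_frame("top");s=grab_frame("side");cv2.imwrite("pics/t3.png",t);cv2.imwrite("pics/s3.png",s);st=state()
print(st["ee_pos"],st["ee_rot"],st["qpos"],st["time_s"])
a=cv2.resize(s[150:230,185:265],(400,400),interpolation=cv2.INTER_CUBIC);b=cv2.resize(t[135:199,200:264],(400,400),interpolation=cv2.INTER_CUBIC)
cv2.imwrite("pics/c3.png",np.hstack([a,b]))
S=np.array([666.3,3.5,115]);n=np.array([-.53,.01,.848])
for nm,h in(("collar",8),("top",93)):print(nm,(proj("side",S+h*n)-[184.5,149.5])*5,(proj("top",S+h*n)-[199.5,134.5])*6.25)
E
```

```text
[ 507.8 -195.4  257. ] [-179.4    0.1  179. ] [ -22.    14.    89.6   -0.5   76.2 -110.9] 13.15
collar [183.  232.7] [213.9 196.8]
top [259.2 133. ] [203.3 263.7]
```

View pics/c3.png

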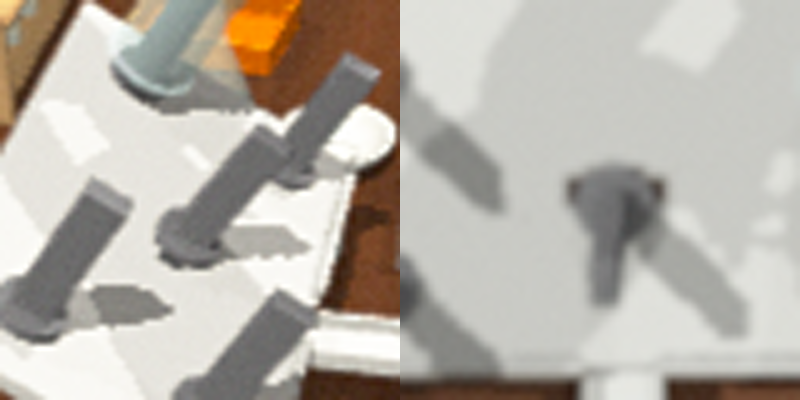

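The picture shows the peg seated, collar flush, blade end-on up the slope, with the slot ends visible equally on both sides at crop (572,190) and (660,190). Now the tray: straddle its -y wall.

move_arm(
  motion=[
    [50,[-0.06,-0.8,0],[0,0,0]],
    [50,[-0.06,-0.8,0],[0,0,0]],
    [50,[0,-0.8,-0.9],[-0.15,0,0]],
    [50,[0,0,-1],[0,0,0]],
    [50,[0,0,-1],[0,0,0]],
    [50,[0,0,-1],[0,0,0]],
    [50,[0,0,-1],[0,0,0]],
    [50,[0,0,-1],[0,0,0]],
    [50,[0,0,-1],[0,0,0]],
    [50,[0,0,-1],[0,0,0]],
    [50,[0,0,0],[0,0,0]],
    [50,[0,0,0],[0,0,0]],
    [50,[0,0,0],[0,0,0]],
  ],
)

```text
time_s: 14.23
ee_pos: [505.5, -255.0, 61.3]
ee_rot: [-178.7, 0.2, 179.1]
force: [-0.3, -0.5, 0.4]
gripper_width: 50.3
gripper_force: 0.0
```

```bash
python3 - <<'E'
from h import *
from workcell import *
np.set_printoptions(precision=1,suppress=True)
s=grab_frame("side");st=state();print(st["ee_pos"],st["ee_rot"],st["qpos"],st["force"])
B=(240,140,320,220)
cv2.imwrite("pics/c4.png",cv2.resize(s[140:220,240:320],(600,600),interpolation=cv2.INTER_CUBIC))
for X in([504,-137,25],[504,-255,25],[460,-257,25]):print((proj("side",X)-[239.5,139.5])*7.5)
E
```

```text
[ 505.9 -255.3   61.7] [-178.7    0.3  179.1] [ -27.3   25.1  103.4   -1.3   50.7 -115.6] [-0.2 -0.3  0.5]
[296.3 445.2]
[315.2 296.5]
[408.9 302. ]
```

View pics/c4.png

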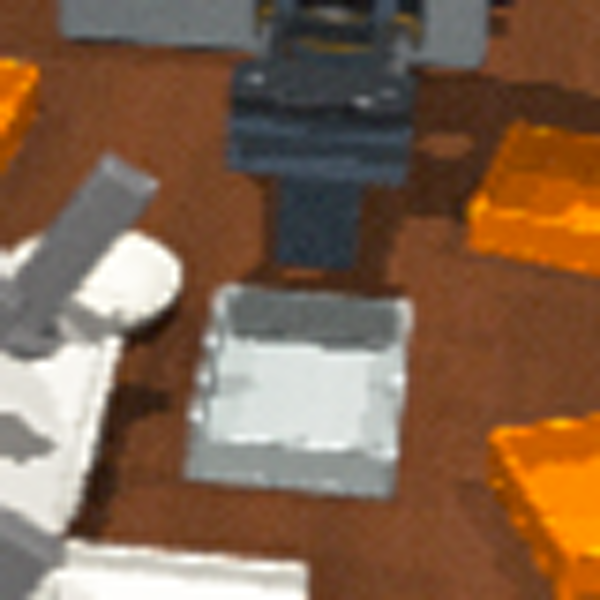

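The side view shows the fingers above the tray's -y wall (top edge at crop (315,296), as predicted). I'll descend around that wall and grip it lightly.

move_arm(
  motion=[
    [50,[0,0,-0.7],[0.33,0,0]],
    [50,[0,0,-0.7],[0,0,0]],
    [50,[0,0,-0.5],[0,0,0]],
    [50,[0,0,-0.2],[0,0,0]],
    [50,[0,0,0],[0,0,0]],
    [30,[0,0,0],[0,0,0]],
    [20,[0,0,0],[0,0,0]],
    [10,[0,0,0],[0,0,0]],
    [0,[0,0,0],[0,0,0]],
    [0,[0,0,0],[0,0,0]],
    [0,[0,0,0],[0,0,0]],
    [0,[0,0,0],[0,0,0]],
  ],
  grip_force=8,
)

```text
time_s: 15.28
ee_pos: [504.7, -255.1, 7.3]
ee_rot: [179.9, 0.1, 179.1]
force: [0.0, -0.2, 0.3]
gripper_width: 5.9
gripper_force: 0.0
```

move_arm(
  motion=[
    [0,[0,0,0],[0,0,0]],
    [0,[0,0,0],[0,0,0]],
    [0,[0,0,0],[0,0,0]],
    [0,[0,0,0],[0,0,0]],
    [0,[0,0,0],[0,0,0]],
  ],
)

```text
time_s: 15.7
ee_pos: [504.6, -255.1, 7.2]
ee_rot: [179.9, 0.1, 179.1]
force: [-1.2, 1.4, 1.0]
gripper_width: 3.1
gripper_force: 8.0
```

move_arm(
  motion=[
    [0,[0,0.2,0],[0,0,0]],
    [0,[-0.02,0.4,0],[0,0,0]],
    [0,[-0.02,0.5,0],[0,0,0]],
    [0,[-0.02,0.5,0],[0,0,0]],
    [0,[-0.02,0.5,0],[0,0,0]],
    [0,[-0.02,0.5,0],[0,0,0]],
    [0,[-0.02,0.5,0],[0,0,0]],
    [0,[-0.02,0.5,0],[0,0,0]],
    [0,[-0.02,0.5,0],[0,0,0]],
    [0,[-0.02,0.5,0],[0,0,0]],
    [0,[-0.02,0.5,0],[0,0,0]],
    [0,[-0.02,0.5,0],[0,0,0]],
    [0,[-0.02,0.5,0],[0,0,0]],
    [0,[-0.02,0.5,0],[0,0,0]],
    [0,[-0.02,0.5,0],[0,0,0]],
    [0,[-0.02,0.5,0],[0,0,0]],
    [0,[-0.02,0.3,0],[0,0,0]],
    [0,[-0.02,0.2,0],[0,0,0]],
    [0,[0,0,0],[0,0,0]],
    [0,[0,0,0],[0,0,0]],
  ],
)

```text
time_s: 17.37
ee_pos: [496.0, -51.7, 7.2]
ee_rot: [179.8, 0.0, 179.1]
force: [0.3, 3.6, 3.8]
gripper_width: 3.2
gripper_force: 8.0
```

```bash
python3 - <<'E'
from h import *
from workcell import *
np.set_printoptions(precision=1,suppress=True)
s=grab_frame("side");t=grab_frame("top");st=state();print(st["ee_pos"],st["ee_rot"],st["force"],st["gripper_width"])
a=cv2.resize(s[170:260,230:310],(400,450),interpolation=cv2.INTER_CUBIC);b=cv2.resize(t[175:265,200:280],(400,450),interpolation=cv2.INTER_CUBIC)
cv2.imwrite("pics/c5.png",np.hstack([a,b]));cv2.imwrite("pics/t5.png",t);cv2.imwrite("pics/s5.png",s)
E
```

```text
[496.  -52.3   7.2] [179.8   0.  179.1] [0.6 3.4 3.6] 2.8402410944642824
```

move_arm(
  motion=[
    [20,[0,0,0],[0,0,0]],
    [20,[0,0,0],[0,0,0]],
    [20,[0,0,0],[0,0,0]],
    [20,[0,0,0],[0,0,0]],
    [20,[0,0,0.3],[0,0,0]],
    [20,[0,0,0.6],[0,0,0]],
    [20,[0,0,0.9],[0,0,0]],
    [20,[0,0,0.9],[0,0,0]],
    [20,[0,0,0.9],[0,0,0]],
    [20,[-0.3,-0.9,0.9],[0,0,0]],
    [20,[-0.3,-0.9,0.9],[0,0,0]],
    [20,[-0.3,-0.9,0.9],[0,0,0]],
    [20,[-0.3,-0.9,0.9],[0,0,0]],
    [20,[-0.3,-0.9,0],[0,0,0]],
    [20,[-0.3,-0.9,0],[0,0,0]],
    [20,[-0.3,-0.9,0],[0,0,0]],
    [20,[-0.3,-0.9,0],[0,0,0]],
    [20,[-0.3,-0.9,0],[0,0,0]],
    [20,[-0.3,-0.9,0],[0,0,0]],
    [20,[0,0,0],[0,0,0]],
  ],
)

```text
time_s: 19.13
ee_pos: [420.0, -280.9, 187.6]
ee_rot: [-180.0, 0.1, 178.9]
force: [0.1, -0.7, -0.2]
gripper_width: 20.0
gripper_force: 0.0
```

```bash
python3 - <<'E'
from h import *
from workcell import *
np.set_printoptions(precision=1,suppress=True)
s=grab_frame("side");t=grab_frame("top");st=state();print(st["ee_pos"],st["time_s"])
a=cv2.resize(s[150:250,200:300],(400,400),interpolation=cv2.INTER_CUBIC);b=cv2.resize(t[120:250,170:300],(400,400),interpolation=cv2.INTER_CUBIC)
cv2.imwrite("pics/c6.png",np.hstack([a,b]))
u=up(t,208,202,266,242).astype(int); m=((u[...,0]-u[...,2])>-8)&(u.max(2)>60)
c=big(m); r=cv2.minAreaRect(c); b=full(cv2.boxPoints(r),208,202)
P=np.array([onz("top",p,25) for p in b]); print(b,P,P.mean(0))
E
```

```text
[ 420.7 -278.   187.4] 19.2333
[[217.1 238.8]
 [217.1 201.6]
 [255.9 201.6]
 [255.9 238.8]] [[452.6  65.1  25. ]
 [569.5  63.8  25. ]
 [566.5 -58.9  25. ]
 [449.7 -56.1  25. ]] [509.6   3.4  25. ]
```

View pics/c6.png

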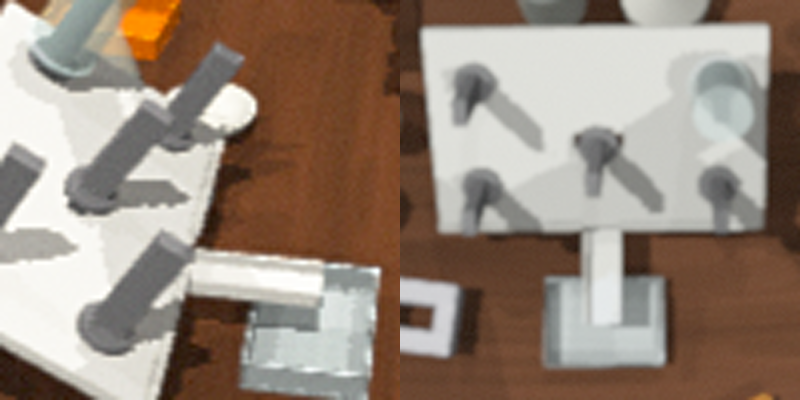

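The final picture shows the spout's end at crop (605,323), over the tray's middle at about (605,320). The peg is locked upright in the slot and the arm is clear.

```bash
python3 -c "
from workcell import *
print(job_done())"
```

```text
the job is handed in; nothing more can be done
None
```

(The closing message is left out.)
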